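# Set the gauge arm's height and stand the plate under it

## Task

Get the plate ready for gauging: lift the gauge arm (it has a handle at its side) until its pawl drops into the next notch up, no further, and let go so that it hangs on the pawl. Then push the plate that lies on the stone block against the fence and tip it up on its edge, so that it stands upright under the arm, flat against the fence. Leave the other things on the bench alone.

Things in the scene. Friction and masses are not known exactly. Their poses are not given: they have to be found in the camera images.
- stand: Fixed gauging stand. Origin: centre of the underside of its black granite block, z up, +x from the block's front edge to the fence (the plate is pushed along +x), +y to the handle's side. Block 160 (x) by 270 (y) by 60 mm high, front edge at x = -80 mm. Square steel column, 30 by 30 mm, centred at x = 45, y = 0, top 317 mm above the bench.
- fence (a point): Middle of the foot of the fence's flat face, on the block's top (x = -10, y = 0, z = 60 mm in the stand's frame). The face looks to the stand's -x. The fence is an upright steel strip 130 mm wide in y, 10 mm thick, 80 mm high.
- gauge_arm (a joint): Height of the arm on the column, m, up. Lifting takes 5 to 9 N; it slides up freely, a spring pawl clicks over each tooth and bars the way down. Notches 30 mm apart: it starts hanging at about 0 in the second from the bottom; the next one up holds it at 0.03, the top one at 0.06 (all within 2 mm); stop 0.074. To catch a notch lift 4 to 15 mm above its value and let down. Too high cannot be undone.
- pawl_pin (a point): Hinge pin of the arm's brass pawl, on the arm's -y side. The pawl slants from here in and down to four steel teeth, 30 mm apart, on the column's -y side..
- handle (a point): Gripping point of the arm's handle: centre of a level black round bar, 16 mm in diameter, along the stand's y, free from y = 61 to 135 mm (this point: x = -26, y = 100 mm in the stand's frame), 16 mm above the crossbar's underside. It moves with the arm.
- crossbar (a point): Middle of the underside of the arm's grey crossbar, which hangs over the plate's place at the fence: 32 mm in x, 110 mm in y, 16 mm high, at x = -26, y = 0 in the stand's frame; 88 mm above the block at the start, where the plate has no room to stand under it, 118 in the next notch. A dial indicator 52 mm across sits above it.
- plate: Loose aluminium plate 100 (x) by 110 (y) by 12 mm (z), 0.28 to 0.44 kg, with dark bores; origin at the centre of its underside at the start. Lies flat on the block, its +x edge 8 to 15 mm from the fence and about parallel to it, its -x edge overhanging the block's front by 35 to 48 mm, where it can be pushed up from below. It stands by itself once upright.
- plate_front (a point): Middle of the plate's -x edge (the overhanging one, to become the top), half-way through the thickness. With the plate upright against the fence it lies at x = -16, z = 160 mm in the stand's frame.
- plate_back (a point): Middle of the plate's +x edge (next to the fence, on which it is to stand), half-way through the thickness.
- screwdriver: Screwdriver lying on the bench; leave alone.
- jar: Small closed jar, 56 mm across, 75 mm high; origin at its underside; leave alone.
- setting_disc: Plain steel setting disc, 60 mm across, 35 mm high; origin at its underside; leave alone.
There are look-alikes about, which are no part of the job. What is meant by the plate is not pink, and is the smaller of those in its own colour.

How it is judged (in metres and radians):
On the way, in this order (a step that is already met when the one before it is completed fails the run):
1. the arm hangs by its pawl in the next notch up, let go (value of joint gauge_arm between 0.026 and 0.034 m and velocity of joint gauge_arm between -0.01 and 0.01 m/s and contact force between the fingers and stand below 0.3 N), for 0.2 s.
2. the plate stands upright against the fence (z of plate_front in the frame of stand above 0.156 m and z of plate_back in the frame of stand below 0.064 m and x of each of plate_front, plate_back in the frame of stand above -0.022 m and x of plate_back in the frame of stand below -0.011 m and y of plate in the frame of stand between -0.04 and 0.04 m and linear speed of plate below 0.02 m/s), for 0.2 s.
At the end, for the whole second after the job is handed in: Arm at rest in the next notch up (joint 0.026 to 0.034). Plate still, upright on its back edge on the block, its upper face against the fence: both edge points at x above -22 mm in the stand's frame, the top one at least 156 mm high; within 40 mm of the fence's middle (all of step 2 and value of joint gauge_arm between 0.026 and 0.034 m and velocity of joint gauge_arm between -0.01 and 0.01 m/s); the robot touches nothing.
It fails at once if the arm was lifted into the top notch (value of joint gauge_arm above 0.063 m).
It fails at once if the plate fell off the block (height (world z) of plate below 0.035 m).
It fails at once if another thing on the bench was disturbed (distance of any of screwdriver, jar, setting_disc from where it was at the start of the episode above 0.02 m).
It also fails if it takes over 59 s, if anything falls off the work surface, if the arm or the gripper's body presses on something with over 40 N, if the wrist force passes 120 N, or if a joint passes its speed limit or range.

## Robot

A 6-joint arm with a two-finger parallel gripper is mounted at the origin on the work surface. World frame = base frame: x ahead of the robot, y to its left, z up, the work surface at z = 0. Lengths are in mm, angles in rad, forces in N, time in s.
With the tool pointing down it reaches from about 350 to 975 mm from the base axis. Payload 7.1 kg.
Tool frame: the origin (TCP) lies at the very end of the fingers, on their centre line; the grasp point (between the pads) lies 19 mm behind it; z points along the fingers, y is the line along which they close (so a half turn about z gives the same grasp; the last joint's range is limited). The gripper opens to 88 mm and grips with 3 to 60 N. Pads are 20 mm wide; open, the fingers measure 115 mm over their backs; the gripper's body (75 mm by 178 mm) begins 61 mm behind the grasp point.
Start: joints at [-1.155, 0.423, 1.63, -0, 1.089, -0.019], TCP at [263.283, -566.822, 222.675] pointing down, gripper open.
Joint ranges: [-3, 3], [-0.9, 2.11], [0.09, 2.58], [-1.31, 4.45], [0.11, 2.69], [-2.54, 2.54]. Speed limits (rad/s): [2.39, 2.39, 3.01, 3.14, 3.14, 3.14].

## Interface

Orientations are given as a rotation vector (axis times angle).
In Python, from workcell import ctrl gives the robot as it stands. The module is installed in compiled form; this text tells all that it offers.
- The arm moves only by the shell command python3 -m inch 'ROWS'. ROWS is JSON, a list of rows, each a list of 7 numbers: the shift along the tool's x, y, z scaled (see below), then the turn, a rotation vector about the tool's x, y, z scaled (see below), then the closure, from -1 (fully open) to 1 (shut). In form: [[tx, ty, tz, wx, wy, wz, hand], ...]. A call has 1 to 10 rows; each row is the pose to reach, as a shift and turn from the pose commanded when the call began, along the tool's axes at that moment; what a row does not reach only later rows make up. The controller multiplies each number of a shift by 0.15 m and each number of a turn by pi/4 rad. A row lasts 1/8 s, in which the tool goes at most 62.5 mm and 10.7 degrees, less where a joint would pass 70% of its speed; a pose out of reach is approached as far as the arm can. A call with a number of a shift or a turn outside -1 to 1 is refused whole. A call with a gripper value outside its range is refused whole. The fingers move at their own pace and stop on an object; the grip force is fixed at half the most. Time passes only in rows, so rows that repeat a pose let the fingers close. It gives the time, the measured TCP pose, the force, the opening and the grip force at its end, in the units of the state.
- ctrl.get_obs(): the state, without advancing time (a new reading comes with each control period).
- ctrl.get_image(name): name is "side" or "top"; returns the picture (384x512x3 uint8, red, green, blue); there is no depth.
- ctrl.camera_params(name): a dict with "vfov" (degrees; the focal length in pixels is half the picture's height over the tangent of half this angle, whatever the lens; pixels are square), "cx", "cy" (the principal point, pixels), "distortion" ([k1, k2, p1, p2, k3] as OpenCV has them; the pictures are not rectified), "eye" and "attitude" of the camera in the world. Camera axes: x right, y up, looking along -z (the intrinsics and any distortion apply to the point x, -y, -z); pixel columns grow to the right and rows downward; lengths in mm; the calibration is good to about 2 mm. A picture is of the moment at which its call begins. camera_params takes no time and is no camera call.
- ctrl.close_job(): hands the job in; it is judged then, once.
The state is a dict: "t": time; "qpos": joint angles; "qvel": joint speeds; "joint_torque": joint torques, N m; "ee_pos": TCP position; "orientation": TCP orientation; "ft_force": force on the tool from outside, world axes, zero at the start; "moment": the same for the moment, N m; "width": finger opening in mm; "grasp_force": force on a finger pad.
Only numpy, scipy, OpenCV 4.12 (cv2) and the standard library are available. Lean on these libraries where they do the work, as an engineer would, in place of code of your own. Each camera call takes 0.05 s, during which the arm holds its last target. There are 200 camera calls.

## Working session

There is one attempt and no reset: what is moved stays moved. The work goes in short steps, Python scripts to look and compute and a shell command to move; the robot and the scene stay as the last step left them, time stands still between calls to the robot, and variables do not carry over. Pictures are saved under pics/ and viewed, at most 10 in all, crops included, and the job is handed in when it is done.

```bash
mkdir -p pics
python3 - <<'E'
from workcell import ctrl
import cv2
for n in("side","top"):
    cv2.imwrite(f"pics/{n}0.png",cv2.cvtColor(ctrl.get_image(n),cv2.COLOR_RGB2BGR)); print(n,ctrl.camera_params(n))
print(ctrl.get_obs())
E
```

```text
side {'vfov': 43.79218116332373, 'cx': 256.06029830746877, 'cy': 182.9586870422213, 'distortion': array([0.06732344, 0.        , 0.        , 0.        , 0.        ]), 'eye': array([ 496.38655349,  887.23881336, 1412.0158416 ]), 'attitude': array([ 0.02885037, -0.89262336, -2.92432235])}
top {'vfov': 57.3032636473901, 'cx': 250.96893746120264, 'cy': 199.86612674537352, 'distortion': array([-0.00255442,  0.        ,  0.        ,  0.        ,  0.        ]), 'eye': array([ 5.13716138e+02, -1.30049965e-01,  1.09816880e+03]), 'attitude': array([ 0.03581357, -0.04276682, -1.55027224])}
{'t': 0.1, 'qpos': array([-1.15499303e+00,  4.23754813e-01,  1.63059656e+00, -4.00367952e-06,
        1.08858495e+00, -1.89900724e-02]), 'qvel': array([ 0.00057215, -0.00248489, -0.00121486, -0.00053924, -0.00078935,
       -0.00048948]), 'joint_torque': array([-1.10006084e-03, -5.45615458e+01, -2.74328148e+01,  6.43923157e-02,
        1.87456602e-02, -2.85518792e-05]), 'ee_pos': array([ 263.09406281, -566.38615849,  221.99211124]), 'orientation': array([-3.06636039e+00, -6.77323706e-01,  4.21304109e-04]), 'ft_force': array([ 0.43920915, -0.96259543,  0.07676788]), 'moment': array([-0.02231936,  0.06101978,  0.02820748]), 'grasp_force': 0.0, 'width': 87.83285455732776}
```

View pics/side0.png

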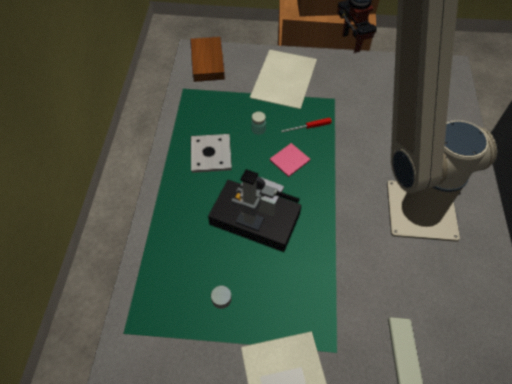

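View pics/top0.png

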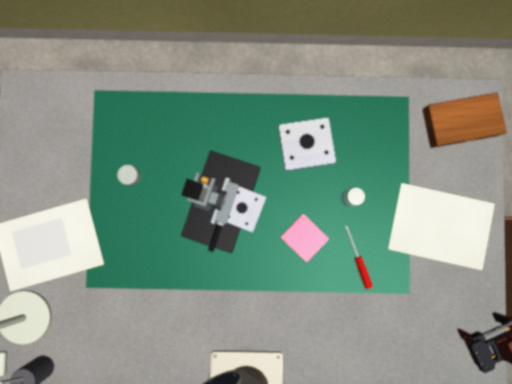

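The top view shows the stand at (222,202), with its handle end at (214,240). There are three candidate plates:
- a large white plate at (307,143)
- a pink plate at (305,238)
- a smaller white plate on the block at (243,208)

The one on the block fits: it is not pink, and it is the smaller of the two white ones. I'll confirm it in a crop and fit the block corners.

```bash
cat > h.py <<'E'
import numpy as np, cv2
from workcell import ctrl
from scipy.spatial.transform import Rotation as R
def cam(n):
    p=ctrl.camera_params(n); f=192/np.tan(np.radians(p["vfov"]/2))
    K=np.array([[f,0,p["cx"]],[0,f,p["cy"]],[0,0,1]])
    return p,K,R.from_rotvec(p["attitude"]).as_matrix()@np.diag([1,-1,-1.])
def ray(n,uv,z):
    p,K,A=cam(n); q=cv2.undistortPoints(np.float64(uv).reshape(-1,1,2),K,p["distortion"]).reshape(-1,2)
    d=np.c_[q,np.ones(len(q))]@A.T; return p["eye"]+d*((z-p["eye"][2])/d[:,2])[:,None]
def proj(n,X):
    p,K,A=cam(n); rv=cv2.Rodrigues(A.T)[0]; 
    return cv2.projectPoints(np.float64(X).reshape(-1,1,3),rv,-A.T@p["eye"],K,p["distortion"])[0].reshape(-1,2)
E
python3 - <<'E'
from h import *
im=cv2.imread("pics/top0.png")[140:265,165:285]
cv2.imwrite("pics/c1.png",cv2.resize(im,None,fx=4.8,fy=4.8,interpolation=cv2.INTER_CUBIC))
im=cv2.imread("pics/side0.png")[160:255,200:310]
im=cv2.convertScaleAbs(im,alpha=1.8,beta=15)
cv2.imwrite("pics/c2.png",cv2.resize(im,None,fx=6,fy=6,interpolation=cv2.INTER_CUBIC))
E
```

```text
(no output)
```

View pics/c1.png

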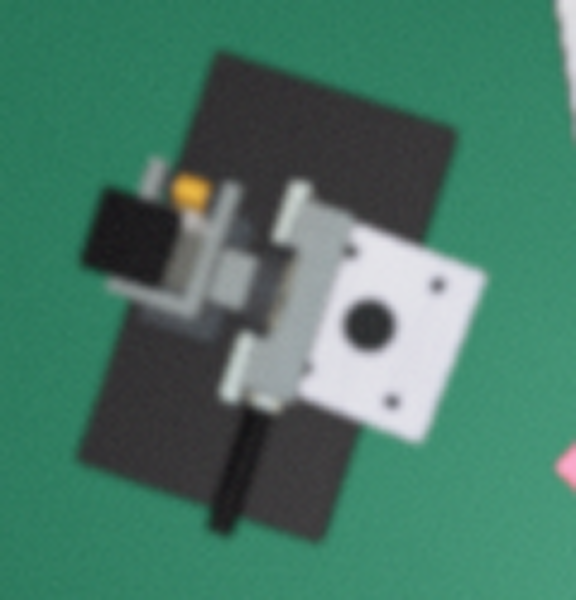

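View pics/c2.png

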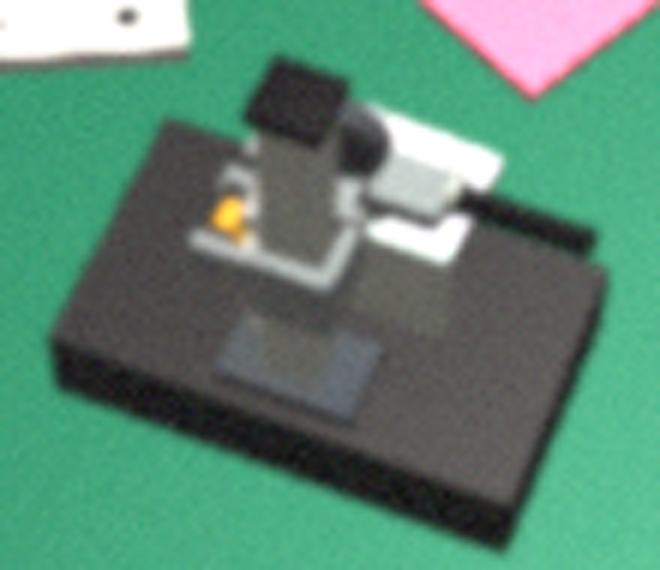

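The crop confirms the plate on the block: white, with a large central bore, and its overhanging edge runs from (488,275) to (420,443). The block's top corners in c1 are (218,50), (458,128), (322,543) and (78,460). In c2 they are (168,122), (55,342), (510,497) and (607,272).

```bash
cat >> h.py <<'E'
def c1(p): return (np.float64(p)+.5)/4.8-.5+[165,140]
def c2(p): return (np.float64(p)+.5)/6-.5+[200,160]
E
python3 - <<'E'
from h import *
from scipy.optimize import least_squares
S=np.array([[80,-135,60],[-80,-135,60],[-80,135,60],[80,135,60.]])
H=np.array([[-26,135,164.]])
top=c1([[218,50],[458,128],[322,543],[78,460]]); side=c2([[55,342],[168,122],[607,272],[510,497]])
def T(q,X): 
    return X@R.from_euler('z',q[2]).as_matrix().T+[q[0],q[1],0]
def solve(use):
    f=lambda q:np.concatenate([(proj(n,T(q,S))-uv).ravel() for n,uv in use])
    r=least_squares(f,[480,60,1.3]); return r.x,np.round(r.fun,1)
print(solve([("top",top)]));print(solve([("side",side)]))
q,res=solve([("top",top),("side",side)]);print(q,res)
np.save("q.npy",q)
inv=lambda W:(W-[q[0],q[1],0])@R.from_euler('z',q[2]).as_matrix()
print("plate front corners in stand",inv(ray("top",c1([[488,275],[420,443]]),72)))
print("plate visible side edges",inv(ray("top",c1([[360,222],[303,393]]),72)))
print("handle end",inv(ray("top",c1([[222,528]]),164)),inv(ray("side",c2([[594,238]]),164)))
print("handle world",T(q,np.array([[-26,100,164.],[-26,0,148],[-120,0,66]])))
E
```

```text
(array([561.2287923 ,  85.15703703,   1.27171182]), array([-0.4, -0.6,  0.7, -0.1,  0.3,  0.3, -0.5,  0.4]))
(array([559.9674868 ,  87.39542212,   1.27898023]), array([-1.4, -0.1, -0.6, -1.1,  1. , -1.1,  0.9,  1.9]))
[560.67805636  85.99350847   1.27452208] [-0.8 -0.4  0.3 -0.   0.1  0.4 -0.7  0.7 -1.6 -0.7 -0.5 -1.6  0.9 -1.3
  0.6  1.6]
plate front corners in stand [[-124.73069755  -52.93214687   72.        ]
 [-117.06861541   56.96278181   72.        ]]
plate visible side edges [[-40.46907342 -59.41953917  72.        ]
 [-40.14937109  50.2899398   72.        ]]
handle end [[-26.10945936 131.82788713 164.        ]] [[-27.83025009 133.62936163 164.        ]]
handle world [[457.44403802  90.32218702 164.        ]
 [553.08712712  61.1263053  148.        ]
 [525.6429983  -28.77819844  66.        ]]
```

The fit is good: stand at (561,86), yaw 1.2745, and the handle end agrees in both views. The plate lies about 4° yawed with roughly 11 mm to the fence. Next is a helper that turns goals in the stand's frame into row numbers.

```bash
cat > go.py <<'E'
import sys; from h import *
# go.py x y z  az tilt  : TCP goal (stand mm); tool z points along stand azimuth az deg, tilt deg below horizontal; spin = tool y azimuth
q=np.load("q.npy"); Rs=R.from_euler('z',q[2]).as_matrix()
o=ctrl.get_obs(); P=o["ee_pos"]; A=R.from_rotvec(o["orientation"]).as_matrix()
ps=Rs.T@(P-[q[0],q[1],0]); As=Rs.T@A
print("t",o["t"],"stand tcp",ps.round(1),"zdir",As[:,2].round(3),"ydir",As[:,1].round(3),"F",(Rs.T@o["ft_force"]).round(1),"w",o["width"].round(1),"g",round(o["grasp_force"],1),"q",o["qpos"].round(2))
if len(sys.argv)>1:
    x,y,z,zx,zy,zz,yx,yy,yz=map(float,sys.argv[1:10])
    Z=np.array([zx,zy,zz]);Z/=np.linalg.norm(Z);Y=np.array([yx,yy,yz]);Y-=Z*(Y@Z);Y/=np.linalg.norm(Y)
    G=np.c_[np.cross(Y,Z),Y,Z]
    s=As.T@(np.array([x,y,z])-ps)/150; r=R.from_matrix(As.T@G).as_rotvec()
    print("shift",s.round(3),"turn",(r/(np.pi/4)).round(3),"deg",np.degrees(np.linalg.norm(r)).round(1))
E
python3 go.py -26 100 215 0 0 -1 1 0 0; python3 go.py -26 100 215 0 0 -1 -1 0 0
```

```text
Traceback (most recent call last):
  File "go.py", line 6, in <module>
    print("t",o["t"],"stand tcp",ps.round(1),"zdir",As[:,2].round(3),"ydir",As[:,1].round(3),"F",(Rs.T@o["ft_force"]).round(1),"w",o["width"].round(1),"g",round(o["grasp_force"],1),"q",o["qpos"].round(2))
                                                                                                                                   ^^^^^^^^^^^^^^^^
AttributeError: 'float' object has no attribute 'round'
Traceback (most recent call last):
  File "go.py", line 6, in <module>
    print("t",o["t"],"stand tcp",ps.round(1),"zdir",As[:,2].round(3),"ydir",As[:,1].round(3),"F",(Rs.T@o["ft_force"]).round(1),"w",o["width"].round(1),"g",round(o["grasp_force"],1),"q",o["qpos"].round(2))
                                                                                                                                   ^^^^^^^^^^^^^^^^
AttributeError: 'float' object has no attribute 'round'
```

```bash
sed -i 's/o\["width"\].round(1)/round(o["width"],1)/' go.py
python3 go.py -26 100 215 0 0 -1 1 0 0; python3 go.py -26 100 215 0 0 -1 -1 0 0
```

```text
t 0.1 stand tcp [-710.8   94.2  222. ] zdir [ 0.001  0.001 -1.   ] ydir [-0.744 -0.668 -0.001] F [-0.8 -0.7  0.1] w 87.8 g 0.0 q [-1.15  0.42  1.63 -0.    1.09 -0.02]
shift [ 3.019 -3.425  0.051] turn [-1.000e-03 -2.000e-03 -3.069e+00] deg 138.1
t 0.1 stand tcp [-710.8   94.2  222. ] zdir [ 0.001  0.001 -1.   ] ydir [-0.744 -0.668 -0.001] F [-0.8 -0.7  0.1] w 87.8 g 0.0 q [-1.15  0.42  1.63 -0.    1.09 -0.02]
shift [ 3.019 -3.425  0.051] turn [-0.002  0.001  0.931] deg 41.9
```

```bash
python3 -m inch '[[0.88,-1,0,0,0,0.93,-1],[0.88,-1,0,0,0,0.93,-1],[0.88,-1,0,0,0,0.93,-1],[0.88,-1,0,0,0,0.93,-1],[0.88,-1,0,0,0,0.93,-1]]'; python3 go.py -26 100 215 0 0 -1 -1 0 0
```

```text
t: 0.72
ee_pos: [320.0, -374.2, 222.7]
orientation: [-3.108, 0.457, 0.0]
ft_force: [0.4, 0.3, 1.0]
width: 87.8
grasp_force: 0.0
t 0.725 stand tcp [-510.4   95.8  222.7] zdir [ 0.  0. -1.] ydir [-1.    -0.004 -0.   ] F [ 0.4 -0.3  1. ] w 87.8 g 0.0 q [-0.89  0.23  1.92 -0.    1.    0.98]
shift [-0.014 -3.229  0.052] turn [-0.     0.     0.005] deg 0.2
```

```bash
python3 -m inch '[[0,-1,0,0,0,0,-1],[0,-1,0,0,0,0,-1],[0,-1,0,0,0,0,-1],[0,-1,0,0,0,0,-1]]' | head -2;  python3 -m inch '[[0,-1,0,0,0,0,-1],[0,-1,0,0,0,0,-1],[0,-1,0,0,0,0,-1],[0,-1,0,0,0,0,-1]]' | head -2; python3 -m inch '[[0,-1,0,0,0,0,-1],[0,-1,0,0,0,0,-1],[0,-1,0,0,0,0,-1],[0,-1,0,0,0,0,-1]]' | head -2; python3 go.py -26 100 145 0 0 -1 -1 0 0
```

```text
t: 1.23
ee_pos: [364.0, -231.4, 222.7]
t: 1.72
ee_pos: [408.1, -88.5, 222.7]
t: 2.22
ee_pos: [452.0, 54.7, 222.5]
t 2.225 stand tcp [-61.6  94.9 222.5] zdir [-0. -0. -1.] ydir [-1.    -0.003  0.   ] F [-0.9  0.2  0.3] w 88.0 g 0.0 q [ 0.09  0.17  1.99 -0.    0.98  1.96]
shift [-0.034 -0.238  0.517] turn [ 0.    -0.     0.004] deg 0.2
```

```bash
python3 -m inch '[[-0.034,-0.238,0,0,0,0,-1],[-0.034,-0.238,0,0,0,0,-1],[-0.034,-0.238,0.3,0,0,0,-1],[-0.034,-0.238,0.52,0,0,0,-1],[-0.034,-0.238,0.52,0,0,0,-1]]';  python3 - <<'E'
from h import *
q=np.load("q.npy")
ims=[]
for n in("top","side"):
    im=cv2.cvtColor(ctrl.get_image(n),cv2.COLOR_RGB2BGR)
    a=im[140:265,165:285] if n=="top" else im[160:255,200:310]
    ims.append(cv2.resize(cv2.convertScaleAbs(a,alpha=1.5,beta=10),(390,390),interpolation=3))
cv2.imwrite("pics/d.png",np.hstack(ims))
E
python3 go.py
```

```text
t: 2.85
ee_pos: [454.6, 88.7, 142.9]
orientation: [3.105, -0.464, -0.008]
ft_force: [0.3, -0.4, 0.3]
width: 87.8
grasp_force: 0.0
t 2.95 stand tcp [-26.8 100.4 145.3] zdir [-0. -0. -1.] ydir [-1.  0.  0.] F [ 0.4 -0.3  0.5] w 87.6 g 0.0 q [ 0.17  0.31  2.03 -0.    0.8   2.04]
```

View pics/d.png

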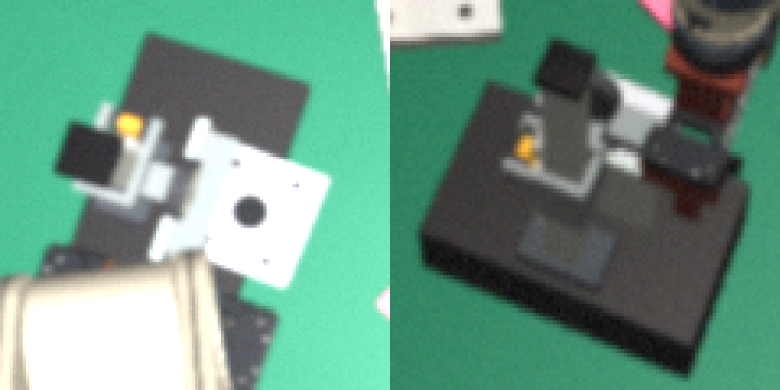

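The fingers straddle the handle bar (side half, about (690,170)), and nothing else is touched. Now I'll close them.

```bash
python3 -m inch '[[0,0,0,0,0,0,1],[0,0,0,0,0,0,1],[0,0,0,0,0,0,1],[0,0,0,0,0,0,1],[0,0,0,0,0,0,1],[0,0,0,0,0,0,1]]'; python3 go.py
```

```text
t: 3.7
ee_pos: [456.4, 91.0, 144.7]
orientation: [3.107, -0.462, -0.0]
ft_force: [-0.0, 0.1, 0.4]
width: 31.2
grasp_force: 0.0
t 3.7 stand tcp [-25.6 101.2 144.7] zdir [-0.  0. -1.] ydir [-1.    -0.001  0.   ] F [0.1 0.  0.4] w 31.2 g 0.0 q [0.17 0.31 2.03 0.   0.8  2.04]
```

```bash
python3 -m inch '[[0,0,0,0,0,0,1],[0,0,0,0,0,0,1],[0,0,0,0,0,0,1],[0,0,0,0,0,0,1]]'; python3 go.py
```

```text
t: 4.2
ee_pos: [456.6, 91.3, 144.7]
orientation: [-3.107, 0.463, -0.0]
ft_force: [0.4, 5.2, -1.5]
width: 15.1
grasp_force: 30.0
t 4.2 stand tcp [-25.3 101.1 144.7] zdir [ 0.001 -0.    -1.   ] ydir [-1.    -0.    -0.001] F [ 5.1  1.1 -1.5] w 15.1 g 30.0 q [0.17 0.31 2.03 0.   0.8  2.04]
```

```bash
python3 -m inch '[[0,0,-0.06,0,0,0,1],[0,0,-0.12,0,0,0,1],[0,0,-0.18,0,0,0,1],[0,0,-0.24,0,0,0,1],[0,0,-0.26,0,0,0,1],[0,0,-0.26,0,0,0,1],[0,0,-0.26,0,0,0,1]]'; python3 go.py
```

```text
t: 5.08
ee_pos: [456.5, 91.3, 183.4]
orientation: [-3.107, 0.463, -0.0]
ft_force: [2.0, 5.5, -3.8]
width: 15.4
grasp_force: 30.0
t 5.075 stand tcp [-25.3 101.2 183.4] zdir [ 0.001 -0.    -1.   ] ydir [-1.    -0.    -0.001] F [ 5.8 -0.3 -3.8] w 15.4 g 30.0 q [0.17 0.25 2.01 0.   0.89 2.04]
```

```bash
python3 -m inch '[[0,0,0.02,0,0,0,1],[0,0,0.04,0,0,0,1],[0,0,0.055,0,0,0,1],[0,0,0.055,0,0,0,1],[0,0,0.055,0,0,0,1]]'; python3 go.py
```

```text
t: 5.7
ee_pos: [456.5, 91.3, 175.1]
orientation: [-3.107, 0.463, -0.0]
ft_force: [2.3, 5.9, -5.9]
width: 15.1
grasp_force: 30.0
t 5.7 stand tcp [-25.3 101.2 175.1] zdir [ 0.001  0.    -1.   ] ydir [-1.    -0.    -0.001] F [ 6.3 -0.4 -5.9] w 15.1 g 30.0 q [0.17 0.26 2.01 0.   0.87 2.04]
```

```bash
python3 -m inch '[[0,0,0.01,0,0,0,1],[0,0,0.015,0,0,0,1],[0,0,0.015,0,0,0,1]]'; python3 go.py
```

```text
t: 6.08
ee_pos: [456.6, 91.3, 174.0]
orientation: [-3.107, 0.463, -0.0]
ft_force: [-3.5, 4.8, 9.5]
width: 15.1
grasp_force: 30.0
t 6.075 stand tcp [-25.3 101.1 174. ] zdir [ 0.001 -0.    -1.   ] ydir [-1.    -0.    -0.001] F [3.6 4.7 9.5] w 15.1 g 30.0 q [0.17 0.26 2.01 0.   0.87 2.04]
```

The force flipped to +9.5 N at a lift of about 29.3 mm, so the pawl is holding. Now I'll release and rise clear.

```bash
python3 -m inch '[[0,0,-0.008,0,0,0,-1],[0,0,-0.008,0,0,0,-1],[0,0,-0.008,0,0,0,-1],[0,0,-0.008,0,0,0,-1],[0,0,-0.008,0,0,0,-1],[0,0,-0.008,0,0,0,-1]]'|tail -3;python3 -m inch '[[0,0,-0.4,0,0,0,-1],[0,0,-0.4,0,0,0,-1],[0,0,-0.4,0,0,0,-1]]'|tail -3
python3 - <<'E'
from h import *
ims=[]
for n in("top","side"):
    im=cv2.cvtColor(ctrl.get_image(n),cv2.COLOR_RGB2BGR)
    a=im[140:265,165:285] if n=="top" else im[160:255,200:310]
    ims.append(cv2.resize(cv2.convertScaleAbs(a,alpha=1.5,beta=10),(390,390),interpolation=3))
cv2.imwrite("pics/e.png",np.hstack(ims))
E
python3 go.py -170 5 230 0 0 -1 0 -1 0;python3 go.py -170 5 230 0 0 -1 0 1 0
```

```text
ft_force: [-0.5, -0.2, 0.3]
width: 71.8
grasp_force: 0.0
ft_force: [-0.1, -0.1, 0.5]
width: 87.8
grasp_force: 0.0
t 7.3 stand tcp [-26.1 102.  233.2] zdir [-0.001  0.002 -1.   ] ydir [-1.    -0.001  0.001] F [ 0.6 -0.1 -0.4] w 88.0 g 0.0 q [ 0.17  0.17  1.96 -0.    1.01  2.04]
shift [0.646 0.96  0.021] turn [-1.000e-03  3.000e-03 -1.999e+00] deg 90.0
t 7.3 stand tcp [-26.1 102.  233.2] zdir [-0.001  0.002 -1.   ] ydir [-1.    -0.001  0.001] F [ 0.6 -0.1 -0.4] w 88.0 g 0.0 q [ 0.17  0.17  1.96 -0.    1.01  2.04]
shift [0.646 0.96  0.021] turn [3.000e-03 1.000e-03 2.001e+00] deg 90.0
```

View pics/e.png

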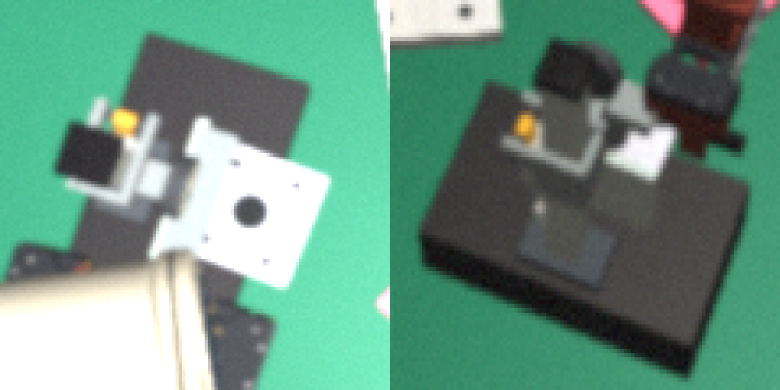

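The side view shows the arm about 30 mm higher with the handle free, and the plate hasn't moved. Next I'll move in front of the plate.

```bash
python3 -m inch '[[0,1,0,0,0,0,-0.4],[0,1,0,0,0,0,-0.4],[0.3,1,0,0,0,-0.3,-0.4],[0.65,1,0,0,0,-0.6,-0.4],[0.65,1,0,0,0,-1,-0.4],[0.65,1,0,0,0,-1,-0.4],[0.65,1,0,0,0,-1,-0.4]]'|head -2;python3 -m inch '[[0,0,0,0,0,-1,-0.4],[0,0,0,0,0,-1,-0.4],[0,0,0,0,0,-1,-0.4],[0,0,0,0,0,-1,-0.4],[0,0,0,0,0,-1,-0.4]]'|head -2; python3 go.py -150 2 54 0 0 -1 0 -1 0
```

```text
t: 8.18
ee_pos: [505.3, -80.9, 233.0]
t: 8.8
ee_pos: [505.6, -80.8, 233.8]
t 8.8 stand tcp [-175.6    4.   233.8] zdir [-0.     0.001 -1.   ] ydir [-0.001 -1.    -0.001] F [ 0.5 -0.1  0.4] w 61.3 g 0.0 q [-0.18  0.24  1.87 -0.    1.03  0.12]
shift [0.171 0.014 1.199] turn [-0.001  0.    -0.002] deg 0.1
```

```bash
python3 -m inch '[[0,0,1,0,0,0,-0.4],[0,0,1,0,0,0,-0.4],[0,0,1,0,0,0,-0.4],[0,0,1,0,0,0,-0.4]]'|head -2;python3 -m inch '[[0,0.01,0.2,0,0,0,-0.4],[0.1,0.01,0.2,0,0,0,-0.4],[0.2,0.01,0.2,0,0,0,-0.4],[0.23,0.01,0.2,0,0,0,-0.4],[0.26,0.01,0.2,0,0,0,-0.4],[0.29,0.01,0.2,0,0,0,-0.4],[0.32,0.01,0.2,0,0,0,-0.4],[0.32,0.01,0.2,0,0,0,-0.4]]'; python3 go.py -120 2 54 0 0 -1 0 -1 0
```

```text
t: 9.3
ee_pos: [504.3, -80.6, 82.4]
t: 10.3
ee_pos: [521.4, -35.2, 54.4]
orientation: [-2.524, -1.87, 0.0]
ft_force: [0.1, 0.2, 0.0]
width: 61.7
grasp_force: 0.0
t 10.3 stand tcp [-127.4    2.2   54.4] zdir [ 0.  0. -1.] ydir [ 0.001 -1.    -0.   ] F [ 0.2 -0.   0. ] w 61.7 g 0.0 q [-0.09  0.54  1.95  0.    0.65  0.2 ]
shift [0.049 0.001 0.003] turn [-0.    -0.     0.001] deg 0.0
```

```bash
python3 -m inch '[[0.02,0,0,0,0,0,-0.4],[0.035,0,0,0,0,0,-0.4],[0.05,0,0,0,0,0,-0.4],[0.05,0,0,0,0,0,-0.4]]'|sed -n 2,4p; python3 go.py;  python3 -m inch '[[0.015,0,0,0,0,0,-0.4],[0.025,0,0,0,0,0,-0.4],[0.025,0,0,0,0,0,-0.4]]'|sed -n 2,4p; python3 go.py
```

```text
ee_pos: [522.8, -29.3, 54.3]
orientation: [-2.525, -1.87, 0.003]
ft_force: [-3.6, -11.3, 5.0]
t 10.8 stand tcp [-121.3    2.6   54.3] zdir [-0.002  0.001 -1.   ] ydir [ 0.    -1.    -0.001] F [-11.9   0.2   5. ] w 61.4 g 5.9 q [-0.08  0.54  1.95 -0.    0.66  0.22]
ee_pos: [522.6, -28.8, 54.3]
orientation: [2.524, 1.869, -0.009]
ft_force: [-10.5, -33.0, 7.8]
t 11.175 stand tcp [-120.9    2.9   54.3] zdir [-0.006  0.002 -1.   ] ydir [ 0.    -1.    -0.002] F [-34.6   0.4   7.8] w 61.5 g 17.2 q [-0.07  0.54  1.94 -0.01  0.66  0.23]
```

The plate is seated on the fence: TCP is at −120.9, against −120 expected, and the force rises. I'll back off and tilt the tool toward +x.

```bash
python3 -m inch '[[-0.2,0,0,0,0,0,-0.4],[-0.5,0,-0.4,0,0,0,-0.4],[-0.5,0,-0.6,0,0.2,0,-0.4],[-0.5,0,-0.6,0,0.4,0,-0.4],[-0.5,0,-0.6,0,0.6,0,-0.4],[-0.5,0,-0.6,0,0.8,0,-0.4],[-0.5,0,-0.6,0,0.8,0,-0.4]]'|sed -n 2,4p; python3 go.py -150 2 38 0.866 0 -0.5 0 -1 0
```

```text
ee_pos: [502.3, -97.7, 143.1]
orientation: [-2.158, -1.59, -0.699]
ft_force: [0.4, 0.1, -0.9]
t 12.05 stand tcp [-192.7    2.2  143.1] zdir [ 0.588  0.    -0.809] ydir [-0.003 -1.    -0.003] F [ 0.2 -0.3 -0.9] w 61.5 g 0.0 q [-0.57  0.49  1.93  0.72  1.04 -0.74]
shift [-0.181  0.003  0.734] turn [ 0.001  0.533 -0.006] deg 24.0
```

```bash
python3 -m inch '[[0,0,0,0,0.2,0,-0.4],[0,0,0,0,0.4,0,-0.4],[0,0,0,0,0.53,0,-0.4],[0,0,0,0,0.53,0,-0.4]]'|sed -n 2,4p; python3 go.py -135 2 38 0.866 0 -0.5 0 -1 0
```

```text
ee_pos: [502.4, -96.0, 143.0]
orientation: [-1.853, -1.37, -1.06]
ft_force: [-0.1, 0.2, 0.5]
t 12.55 stand tcp [-191.1    2.6  143. ] zdir [ 0.864  0.003 -0.504] ydir [ 0.001 -1.    -0.004] F [0.1 0.2 0.5] w 61.8 g 0.0 q [-0.71  0.68  1.89  0.95  1.33 -1.03]
shift [-0.416  0.007  0.676] turn [-0.004  0.006 -0.004] deg 0.4
```

```bash
python3 -m inch '[[-0.45,0,0.69,0,0,0,-0.4],[-0.45,0,0.69,0,0,0,-0.4],[-0.45,0,0.69,0,0,0,-0.4],[-0.45,0,0.69,0,0,0,-0.4]]'|sed -n 2,4p; python3 go.py -97 1 33 0.866 0 -0.5 0 -1 0
```

```text
ee_pos: [519.7, -43.2, 35.5]
orientation: [-1.851, -1.375, -1.065]
ft_force: [-0.2, 0.2, 0.8]
t 13.05 stand tcp [-135.6    1.4   35.5] zdir [ 0.864  0.001 -0.504] ydir [ 0.002 -1.     0.001] F [0.1 0.3 0.8] w 61.4 g 0.0 q [-0.62  0.88  1.9   1.08  1.19 -1.2 ]
shift [0.115 0.003 0.231] turn [-0.002  0.005  0.003] deg 0.3
```

```bash
python3 -m inch '[[0.06,0,0.115,0,0,0,-0.4],[0.115,0,0.23,0,0,0,-0.4],[0.115,0,0.23,0,0,0,-0.4]]'|sed -n 2,4p; python3 -m inch '[[0.06,0,-0.015,0,0,0,-0.4],[0.12,0,-0.03,0,0,0,-0.4],[0.18,0,-0.045,0,0,0,-0.4],[0.18,0,-0.045,0,0,0,-0.4]]'|sed -n 2,4p
python3 - <<'E'
from h import *
im=cv2.cvtColor(ctrl.get_image("top"),cv2.COLOR_RGB2BGR)[140:265,165:305]
im2=cv2.cvtColor(ctrl.get_image("side"),cv2.COLOR_RGB2BGR)[150:255,200:310]
cv2.imwrite("pics/f.png",np.hstack([cv2.resize(cv2.convertScaleAbs(a,alpha=1.5,beta=10),(390,390),interpolation=3) for a in(im,im2)]))
E
python3 go.py -81.6 1 86 0.866 0 -0.5 0 -1 0
```

```text
ee_pos: [530.3, -4.9, 32.4]
orientation: [-1.85, -1.374, -1.065]
ft_force: [-0.5, -0.3, -0.0]
ee_pos: [532.9, 0.2, 59.0]
orientation: [-1.853, -1.372, -1.067]
ft_force: [-0.4, -3.4, -2.0]
t 14.025 stand tcp [-90.2   1.5  58.4] zdir [ 0.864 -0.001 -0.503] ydir [-0.    -1.     0.001] F [-4.8 -1.1 -1.7] w 61.3 g 1.7 q [-0.54  0.83  1.94  1.15  1.17 -1.17]
shift [ 0.188  0.004 -0.043] turn [0.001 0.004 0.001] deg 0.2
```

View pics/f.png

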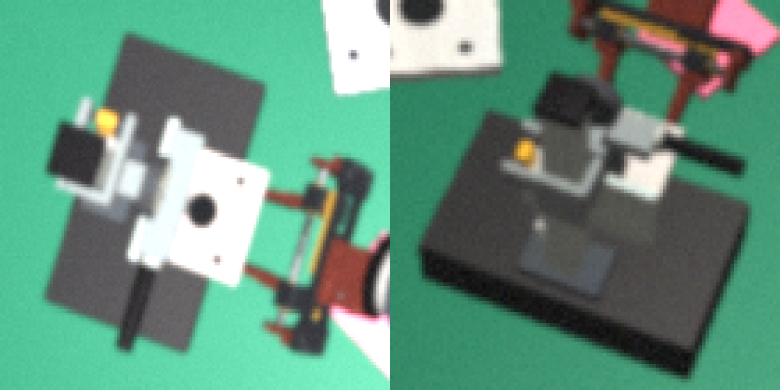

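Both fingers are under the front edge (left half, (270,195) and (255,272)) and the plate is rising against the fence. Forces are small, so I'll continue.

```bash
python3 -m inch '[[0.06,0,-0.015,0,0,0,-0.4],[0.12,0,-0.03,0,0,0,-0.4],[0.188,0,-0.043,0,0,0,-0.4],[0.188,0,-0.043,0,0,0,-0.4]]'|sed -n 2,4p;  python3 go.py -73 1 101 0.866 0 -0.5 0 -1 0;python3 go.py -60 1 112 0.866 0 -0.5 0 -1 0
```

```text
ee_pos: [535.1, 9.6, 86.8]
orientation: [-1.851, -1.373, -1.066]
ft_force: [0.2, -1.6, -2.0]
t 14.525 stand tcp [-80.5   2.2  86.8] zdir [ 0.865  0.001 -0.502] ydir [ 0.001 -1.     0.001] F [-1.5 -0.6 -2. ] w 61.6 g 1.2 q [-0.52  0.77  1.95  1.15  1.18 -1.13]
shift [ 0.107  0.008 -0.004] turn [-0.001  0.003  0.002] deg 0.2
t 14.525 stand tcp [-80.5   2.2  86.8] zdir [ 0.865  0.001 -0.502] ydir [ 0.001 -1.     0.001] F [-1.5 -0.6 -2. ] w 61.6 g 1.2 q [-0.52  0.77  1.95  1.15  1.18 -1.13]
shift [0.214 0.008 0.034] turn [-0.001  0.003  0.002] deg 0.2
```

```bash
python3 -m inch '[[0.05,0,-0.002,0,0,0,-0.4],[0.107,0,-0.004,0,0,0,-0.4],[0.16,0,0.015,0,0,0,-0.4],[0.214,0,0.034,0,0,0,-0.4],[0.214,0,0.034,0,0,0,-0.4]]'|sed -n 2,4p;  python3 go.py -45 1 119 0.866 0 -0.5 0 -1 0;python3 go.py -34 1 121 0.866 0 -0.5 0 -1 0
```

```text
ee_pos: [541.2, 29.4, 111.8]
orientation: [-1.85, -1.373, -1.066]
ft_force: [1.0, -1.4, -0.5]
t 15.15 stand tcp [-59.8   2.1 111.8] zdir [ 0.865  0.001 -0.502] ydir [ 0.001 -1.     0.001] F [-1.1 -1.4 -0.5] w 61.4 g 0.6 q [-0.48  0.72  1.96  1.17  1.18 -1.08]
shift [0.091 0.008 0.061] turn [-0.001  0.003  0.002] deg 0.2
t 15.15 stand tcp [-59.8   2.1 111.8] zdir [ 0.865  0.001 -0.502] ydir [ 0.001 -1.     0.001] F [-1.1 -1.4 -0.5] w 61.4 g 0.6 q [-0.48  0.72  1.96  1.17  1.18 -1.08]
shift [0.139 0.008 0.118] turn [-0.001  0.003  0.002] deg 0.2
```

```bash
python3 -m inch '[[0.045,0,0.03,0,0,0,-0.4],[0.09,0,0.06,0,0,0,-0.4],[0.115,0,0.09,0,0,0,-0.4],[0.139,0,0.118,0,0,0,-0.4],[0.139,0,0.118,0,0,0,-0.4]]'|sed -n 2,4p;  python3 go.py -27 1 121 0.866 0 -0.5 0 -1 0
python3 - <<'E'
from h import *
im=cv2.cvtColor(ctrl.get_image("top"),cv2.COLOR_RGB2BGR)[140:265,165:305]
im2=cv2.cvtColor(ctrl.get_image("side"),cv2.COLOR_RGB2BGR)[150:255,200:310]
cv2.imwrite("pics/g.png",np.hstack([cv2.resize(cv2.convertScaleAbs(a,alpha=1.5,beta=10),(390,390),interpolation=3) for a in(im,im2)]))
E
```

```text
ee_pos: [548.4, 54.0, 120.4]
orientation: [-1.851, -1.372, -1.065]
ft_force: [0.6, -0.1, -0.0]
t 15.775 stand tcp [-34.2   2.4 120.4] zdir [ 0.865  0.001 -0.502] ydir [ 0.001 -1.    -0.   ] F [ 0.  -0.6 -0. ] w 61.4 g 0.0 q [-0.43  0.7   1.97  1.2   1.16 -1.06]
shift [0.028 0.009 0.039] turn [-0.002  0.003  0.001] deg 0.2
```

View pics/g.png

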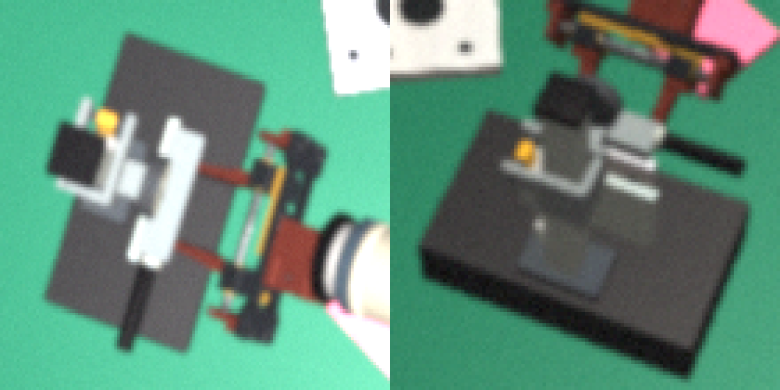

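The plate has gone from the top view, with only its edge showing at (632,188) in the side half, so it has tipped up against the fence. I'll press it lightly home.

```bash
python3 -m inch '[[0.01,0,0.02,0,0,0,-0.4],[0.028,0,0.039,0,0,0,-0.4],[0.035,0,0.051,0,0,0,-0.4],[0.035,0,0.051,0,0,0,-0.4]]'|sed -n 2,4p;  python3 go.py -45 2 80 0.866 0 -0.5 0 -1 0
```

```text
ee_pos: [551.0, 61.1, 120.7]
orientation: [-1.854, -1.372, -1.065]
ft_force: [-6.8, -13.0, 2.9]
t 16.375 stand tcp [-26.7   2.  120.7] zdir [ 0.864 -0.    -0.504] ydir [-0. -1.  0.] F [-14.5   2.7   2.9] w 61.1 g 7.3 q [-0.41  0.7   1.98  1.22  1.15 -1.06]
shift [-0.296 -0.     0.031] turn [0.001 0.006 0.   ] deg 0.3
```

Contact came at U x ≈ −21.7, exactly where an upright plate's face should be. I'll check the foot the same way.

```bash
python3 -m inch '[[-0.06,0,-0.104,0,0,0,-0.4],[-0.296,0,0.031,0,0,0,-0.4],[-0.296,0,0.031,0,0,0,-0.4]]'|sed -n 2,4p;  python3 -m inch '[[0.03,0,0.052,0,0,0,-0.4],[0.05,0,0.087,0,0,0,-0.4],[0.06,0,0.104,0,0,0,-0.4],[0.067,0,0.115,0,0,0,-0.4],[0.067,0,0.115,0,0,0,-0.4]]'|sed -n 2,4p;  python3 go.py
```

```text
ee_pos: [544.7, 44.8, 78.7]
orientation: [-1.852, -1.367, -1.063]
ft_force: [0.2, -0.5, 0.4]
ee_pos: [551.4, 61.4, 81.2]
orientation: [-1.855, -1.374, -1.066]
ft_force: [-16.3, -29.4, 11.3]
t 17.375 stand tcp [-26.2   1.7  81.2] zdir [ 0.863 -0.002 -0.505] ydir [-0.001 -1.     0.002] F [-32.9   7.   11.3] w 61.3 g 16.7 q [-0.41  0.78  1.97  1.25  1.13 -1.13]
```

The contact x is the same low down (−26.2 against −26.7), so the plate stands flat. I'll withdraw straight back and take a last look.

```bash
python3 -m inch '[[-0.02,0,-0.035,0,0,0,-0.4],[-0.06,0,-0.104,0,0,0,-0.4],[-0.3,0,-0.52,0,0,0,-0.4],[-0.4,0,-0.7,0,0,0,-0.4],[-0.4,0,-0.7,0,0,0,-0.4]]'|sed -n 2,4p;  python3 -m inch '[[0,0,-0.8,0,0,0,-0.4],[0,0,-0.8,0,0,0,-0.4],[0,0,-0.8,0,0,0,-0.4],[0,0,-0.8,0,0,0,-0.4]]'|sed -n 2,4p; python3 go.py
python3 - <<'E'
from h import *
im=cv2.cvtColor(ctrl.get_image("top"),cv2.COLOR_RGB2BGR)[140:265,165:305]
im2=cv2.cvtColor(ctrl.get_image("side"),cv2.COLOR_RGB2BGR)[150:255,200:310]
cv2.imwrite("pics/k.png",np.hstack([cv2.resize(cv2.convertScaleAbs(a,alpha=1.5,beta=10),(390,390),interpolation=3) for a in(im,im2)]))
E
```

```text
ee_pos: [516.9, -54.5, 81.4]
orientation: [-1.855, -1.37, -1.068]
ft_force: [0.4, 0.2, 0.3]
ee_pos: [486.1, -149.7, 141.3]
orientation: [-1.85, -1.371, -1.065]
ft_force: [0.3, 0.6, -0.4]
t 18.5 stand tcp [-247.2    2.5  141.3] zdir [ 0.865  0.001 -0.502] ydir [ 0.001 -1.    -0.001] F [ 0.7 -0.1 -0.4] w 61.6 g 0.0 q [-0.8   0.71  1.83  0.87  1.39 -1.04]
```

View pics/k.png

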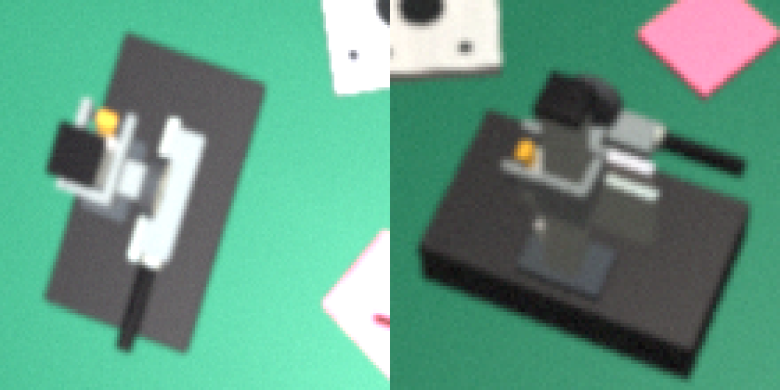

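The plate stands behind the fence under the crossbar: its top edge is at (630,160) and the fence's top at (632,187) in the side half. The arm is still raised and the robot is clear.

```bash
python3 -c "
from workcell import ctrl; print(ctrl.close_job())"
```

```text
the job is handed in; nothing more can be done
None
```

I handed the job in at about 18.5 s: the gauge arm hangs in the next notch up (about 29 mm of lift), the plate stands upright and flat against the fence under it, and the robot is clear; no verdict came back.

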